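# Brush out the bore of a tilted cylinder

## Robot

A 6-joint arm with a two-finger parallel gripper is mounted at the origin on the work surface. World frame = base frame: x ahead of the robot, y to its left, z up, the work surface at z = 0. Lengths are in m, angles in rad, forces in N, time in s.
With the tool pointing down it reaches from about 0.425 to 0.95 m from the base axis. Payload 14.7 kg.
Tool frame: the origin (TCP) lies at the very end of the fingers, on their centre line; the grasp point (between the pads) lies 19 mm behind it; z points along the fingers, y is the line along which they close (so a half turn about z gives the same grasp; the last joint's range is limited). The gripper opens to 85 mm and grips with 20 to 120 N. Pads are 22 mm wide; open, the fingers measure 114 mm over their backs; the gripper's body (76 mm by 85 mm) begins 54 mm behind the grasp point. The pads swing forward as they close: fully open they stand 13 mm farther back than shut.
Start: joints at [-1.298, 0.48, 1.596, -0, 1.065, -0.047], TCP at [0.204, -0.617, 0.231] pointing down, gripper open.
Joint ranges: [-2.75, 2.75], [-0.82, 2.05], [0.23, 2.67], [-1.56, 4.7], [0.09, 2.69], [-2.92, 2.92]. Speed limits (rad/s): [1.89, 1.89, 2.39, 3.01, 3.01, 3.01].

## Interface

Orientations are given as a unit quaternion [w, x, y, z].
In Python, from cell import sensors, vision, job, recognise, cut_out gives the robot as it stands.
- The arm moves only by the tool carry_out, never from a script. Its argument "deltas" is a list that holds one entry, the list of rows, each a list of 6 numbers: the shift along the tool's x, y, z in m, then the turn, a rotation vector about the tool's x, y, z in rad. In form: [[[x, y, z, rx, ry, rz], ...]]. A call has exactly 10 rows; each row shifts and turns the commanded pose from where the row before left it, along the tool's axes as they then stand; what a row does not reach is not made up. A row lasts 1/12 s, in which the tool goes at most 41.7 mm and 7.16 degrees, less where a joint would pass 70% of its speed; a pose out of reach is approached as far as the arm can. A call with a gripper value outside its range is refused whole. "fingers" is the closure, from -1 (fully open) to 1 (shut), set as the call begins (left out, the last holds). The fingers move at their own pace and stop on an object; "force" is the grip in N (left out, the last holds). Time passes only in rows, so rows that do not move let the fingers close, or fill a call up. It gives the time, the measured TCP pose, the force, the opening and the grip force at its end, in the units of the state.
- sensors.sense(): the state, without advancing time (a new reading comes with each control period).
- vision.snapshot(name): name is "scene" or "top"; returns a dict with "frame" (480x640x3 uint8, red, green, blue), "depth" (480x640 float32, m along the optical axis (not along the pixel's ray), 0 where there is no reading), "camera_matrix" (3x3 intrinsics, pixels), "k1" (the pictures are not rectified: a ray, as slopes to the right and down, at radius r is drawn at 1 + k1 r^2 times it, then the intrinsics apply), "eye" and "attitude" of the camera in the world. Camera axes: x right, y up, looking along -z (the intrinsics and any distortion apply to the point x, -y, -z); pixel columns grow to the right and rows downward; lengths in m; the calibration is good to about 2 mm. A picture is of the moment at which its call begins.
- job.close_job(): hands the job in; it is judged then, once.
Trained networks look in the newest picture that a camera, given by its name, has taken for a name from the list of things; names that differ only in an ending like _2 or _b are one class to them, and where a whole thing is asked for, a point or a joint stands for the part that bears it (a point fixed in the world has none). Each returns a list of dicts, best first, with "confidence" (0 to 1); they miss things now and then, are a little off and sometimes report something else, mostly with a low value. They report only what shows in the picture. A call takes as long as a camera call. They do not tell look-alikes from the thing itself.
- recognise(camera, query): "point" ([x, y, z] in m, in the coordinates of the camera as it stood for that picture, good to about 4 mm: the middle of the surface that is visible of it).
- cut_out(camera, query): "mask" (480x640 bool, what is visible of it).
The state is a dict: "clock": time; "q": joint angles; "qd": joint speeds; "joint_torque": joint torques, N m; "ee_pos": TCP position; "orientation": TCP orientation; "ft_force": force on the tool from outside, world axes, zero at the start; "wrist_torque": the same for the moment, N m; "grip_width": opening from 0.0 (shut) to 1.0 (fully open); "finger_force": force on a finger pad.
Only numpy, scipy, OpenCV 4.12 (cv2) and the standard library are available. Lean on these libraries where they do the work, as an engineer would, in place of code of your own. Each camera call takes 0.05 s, during which the arm holds its last target. There are 200 camera calls.

## Task

Take the long brush out of its pot and scrub the bore of the tilted cylinder: run the brush gently down the bore until you feel it rest on the piston, whose depth is not known, draw it up until about half of the bristle head shows out of the mouth, and repeat, so that it comes down on the piston three times in all. Stop as soon as you feel the piston each time, without pushing it down the bore or jamming the brush hard against the cylinder. Then stand the brush back in its pot, bristles down, and let go; leave the spray can, socket and wrench where they are.

Things in the scene. Friction and masses are not known exactly. Their poses are not given: they have to be found in the camera images.
- brush: Long rigid round brush, 200 mm, 0.13 to 0.25 kg, standing upright, bristles down, in the pot. Origin at the centre of the bristle head's flat lower end, z along the brush to the handle's top. Dark firm bristle head (does not give) 36 mm across, z = 0 to 60 mm; wire shaft 9 mm across to 115 mm; round wooden handle 26 mm across to 200 mm. May be held at any angle about its axis.
- brush_tip (a point): Centre of the flat lower end of the bristle head (the brush's origin).
- brush_grip (a point): Point on the brush's axis in the handle, 175 mm above its lower end: a good place to grip.
- pot: Round open steel pot, fixed to the bench: 66 mm across, 58 mm inside, 85 mm high, floor 6 mm thick, with a 4 mm foot plate 92 mm across. Origin at the centre of its underside.
- pot_floor (a point): Centre of the pot's inner floor, 6 mm above the bench; the brush stands here.
- cylinder: Aluminium barrel, open at the top, clamped in the stand, fixed. It leans 25 degrees from vertical roughly towards the robot (direction varies up to 26 degrees either way). Outside 60 mm across, bore 46 mm, 150 mm long. Origin on the bore axis at the lower end; z along the bore up to the mouth; x square to it, in the vertical plane of the lean, away from the side it leans to.
- mouth (a point): Centre of the cylinder's mouth, on the bore axis. In the bore sits a steel piston with a flat top across the whole bore, 70 to 120 mm below the mouth, different each time and not reported: feel for it with the brush. Seal friction of about 18 N along the bore holds it; a touch of 2 to 12 N leaves it in place, a harder push slides it down.
- stand: Grey stand of the cylinder, fixed: base plate 150 x 120 x 12 mm, origin at the centre of its underside, x level, away from the side the cylinder leans to. Its back plate and two dark collars stay within 60 mm of the bore axis and below the mouth.
- spray_can: Bystander: white spray can with a black nozzle, 58 mm across, 150 mm high, standing. Origin at the centre of its underside.
- socket: Bystander: large dark steel impact socket, 48 mm across, 60 mm high, standing. Origin at the centre of its underside.
- wrench: Bystander: steel wrench 190 mm long lying flat. Origin under its middle.
Things that resemble listed ones, but are neither listed nor needed, are in the scene too. Of the things shaped like the pot, the steel one is meant. There is more than one size of the brush; the one meant has the size given above.

How it is judged:
By the outcome, as a careful person would: the job done as asked, in the order asked, and still so for the second after the job is handed in, with the robot touching nothing.
It also fails if it takes over 72 s, if anything falls off the work surface, if the arm or the gripper's body presses on something with over 40 N, if the wrist force passes 120 N, or if a joint passes its speed limit or range.

## Working session

There is one attempt and no reset: what is moved stays moved. The work goes in short steps, Python scripts to look and compute and a tool call to move; the robot and the scene stay as the last step left them, time stands still between calls to the robot, and variables do not carry over. Pictures are saved under pics/ and viewed, at most 10 in all, crops included, and the job is handed in when it is done.

Besides the shell and the picture viewer there is one more tool, called after "Emit:" as name(argument=value, ...), one argument or row to a line, values as JSON. carry_out: Moves the arm, as the interface text tells. Its arguments: {"type":"object","properties":{"deltas":{"type":"array"},"fingers":{"type":"number"},"force":{"type":"number"}},"required":["deltas"]}

```bash
mkdir -p pics; ls; cat > h.py <<'E'
import numpy as np, cv2
from scipy.spatial.transform import Rotation as R
from cell import sensors, vision, job, recognise, cut_out
def rot(q): return R.from_quat([q[1],q[2],q[3],q[0]])
def att(s):
    a=np.array(s["attitude"],float)
    return a if a.shape==(3,3) else rot(a).as_matrix()
def cloud(s):
    K=np.array(s["camera_matrix"],float);d=s["depth"]
    v,u=np.mgrid[0:480,0:640]
    xd=(u-K[0,2])/K[0,0];yd=(v-K[1,2])/K[1,1];x,y=xd.copy(),yd.copy()
    for _ in range(15):
        f=1+s["k1"]*(x*x+y*y);x,y=xd/f,yd/f
    P=np.stack([x*d,-y*d,-d],-1)
    W=P@att(s).T+np.array(s["eye"]); W[d<=0]=np.nan
    return W
def save(n,im): cv2.imwrite("pics/"+n+".png",cv2.cvtColor(im,cv2.COLOR_RGB2BGR))
E
python3 - <<'E'
from h import *
names=["brush","pot","cylinder","mouth","stand","spray_can","socket","wrench"]
for c in ["scene","top"]:
    s=vision.snapshot(c); save(c+"0",s["frame"]); W=cloud(s); np.save(c+"W.npy",W)
    np.save(c+"F.npy",s["frame"])
    print(c,s["eye"],s["k1"])
    for n in names:
        for r in recognise(c,n): print(n,round(r["confidence"],2),np.round(att(s)@r["point"]+s["eye"],3))
        for i,r in enumerate(cut_out(c,n)):
            m=r["mask"]; p=W[m]; p=p[~np.isnan(p[:,0])]; np.save(f"m_{c}_{n}_{i}.npy",m)
            v,u=np.nonzero(m)
            print("  mask",i,round(r["confidence"],2),m.sum(),int(u.mean()),int(v.mean()),np.round(np.percentile(p,[2,50,98],axis=0),3).tolist() if len(p) else None)
print(sensors.sense())
E
```

```text
pics
scene [ 1.1114223  -0.73232289  0.91282646] -0.12956342559061726
brush 0.94 [0.635 0.162 0.161]
brush 0.76 [0.759 0.149 0.148]
  mask 0 0.78 484 350 235 [[0.622, 0.155, 0.07], [0.636, 0.161, 0.168], [0.645, 0.174, 0.209]]
  mask 1 0.76 2068 402 263 [[0.647, 0.137, 0.002], [0.759, 0.149, 0.129], [0.778, 0.418, 0.272]]
  mask 2 0.38 1942 358 355 [[0.743, -0.07, 0.006], [0.775, -0.059, 0.091], [0.795, -0.028, 0.151]]
pot 0.69 [0.618 0.296 0.05 ]
  mask 0 0.78 1327 372 242 [[0.582, 0.272, 0.002], [0.621, 0.295, 0.053], [0.652, 0.346, 0.088]]
  mask 1 0.62 1512 348 281 [[0.595, 0.127, 0.002], [0.64, 0.148, 0.047], [0.669, 0.2, 0.087]]
cylinder 0.56 [ 0.627 -0.226  0.155]
  mask 0 0.57 1655 236 362 [[0.586, -0.24, 0.045], [0.634, -0.228, 0.158], [0.683, -0.187, 0.184]]
mouth 0.72 [ 0.635 -0.231  0.156]
  mask 0 0.6 1436 235 360 [[0.587, -0.24, 0.05], [0.632, -0.228, 0.159], [0.68, -0.188, 0.184]]
stand 0.78 [ 0.664 -0.233  0.09 ]
  mask 0 0.92 7469 249 392 [[0.567, -0.269, 0.004], [0.662, -0.232, 0.087], [0.715, -0.169, 0.178]]
  mask 1 0.49 588 351 239 [[0.615, 0.155, 0.062], [0.636,
[... 2143 characters left out ...]
{'clock': 1.7, 'q': array([-1.29762284e+00,  4.80235699e-01,  1.59632759e+00,  3.56506356e-05,
        1.06508529e+00, -4.66009637e-02]), 'qd': array([ 0.0004997 ,  0.0011632 ,  0.00078494,  0.00112494, -0.0014237 ,
       -0.00116272]), 'joint_torque': array([ 1.38749878e-03, -9.50468016e+01, -4.30639458e+01, -2.85347647e-05,
        1.10475721e-03, -1.32916430e-06]), 'ee_pos': array([ 0.20435404, -0.61701981,  0.23126308]), 'orientation': array([-2.95431244e-05,  9.87246618e-01,  1.59198347e-01,  1.23332663e-05]), 'ft_force': array([ 0.11390283,  0.28288441, -0.22361116]), 'wrist_torque': array([ 0.00181279,  0.0545526 , -0.05330123]), 'finger_force': 0.0, 'grip_width': 0.9969239238265335}
```

View pics/scene0.png

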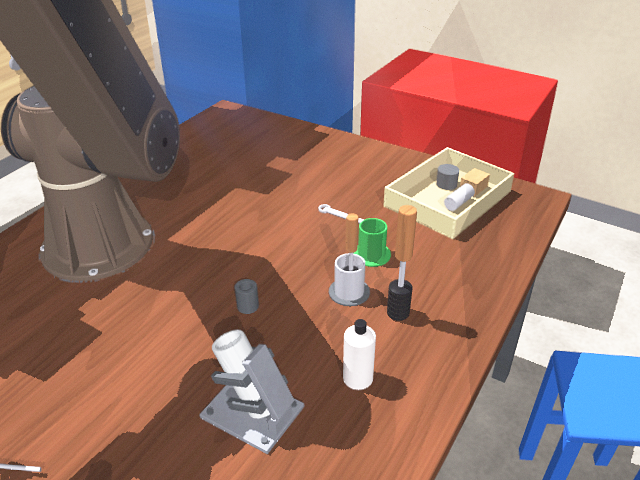

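View pics/top0.png

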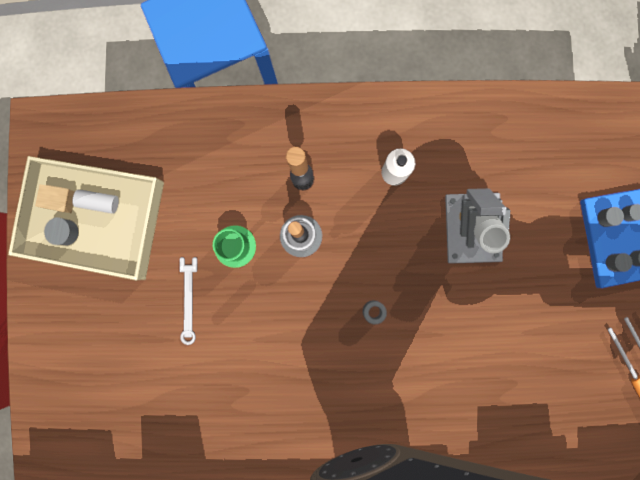

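```bash
python3 - <<'E'
from h import *
from scipy.optimize import least_squares
W={c:np.load(c+"W.npy") for c in("scene","top")}
# mouth rim & cylinder fit: points of barrel
P=[]
for c in W:
    w=W[c].reshape(-1,3); w=w[~np.isnan(w[:,0])]
    near=w[(abs(w[:,0]-.62)<.15)&(abs(w[:,1]+.21)<.13)&(w[:,2]>.015)]
    P.append(near); print(c,len(near),near.max(0),near.min(0))
m=[W[c][np.load(f"m_{c}_cylinder_0.npy")] for c in W]
A=np.vstack(m);A=A[~np.isnan(A[:,0])];A=A[A[:,2]>.1]
# robust parametrisation: mouth centre c, lean azimuth; tilt 25deg
def axis(az,t=np.deg2rad(25)): return np.array([np.sin(t)*np.cos(az),np.sin(t)*np.sin(az),np.cos(t)])
def dist(p,x):
    a=axis(x[3]); d=p-x[:3]; s=d@a; r=np.linalg.norm(d-np.outer(s,a),axis=1)
    # solid tube r in [.023,.030], s in[-.15,0]
    dr=np.where(s<=0, np.minimum(abs(r-.030),abs(r-.023)),9)
    cap=np.hypot(s,np.maximum(0,np.maximum(.023-r,r-.030)))
    return np.minimum(dr,cap)
best=None
for sel in ([m[0]],[m[1]],m):
    A=np.vstack(sel);A=A[~np.isnan(A[:,0])];A=A[A[:,2]>.09]
    best=None
    for az in np.deg2rad([-30,-15,0,15,30]):
        for z in(.17,.18):
            r=least_squares(lambda x:dist(A,x),[.61,-.21,z,np.pi+az],loss="soft_l1",f_scale=.002)
            if best is None or r.cost<best.cost: best=r
    print("mouth",np.round(best.x[:3],4),"az",np.rad2deg(best.x[3])-180,"med",np.median(dist(A,best.x)),len(A))
# brush and pots vertical-circle fits
def circ(p,r0=None):
    f=lambda x:np.hypot(p[:,0]-x[0],p[:,1]-x[1])-(r0 or x[2])
    r=least_squares(f,[p[:,0].mean(),p[:,1].mean(),.02],loss="soft_l1",f_scale=.001); return np.round(r.x,4),len(p)
for nm,(cx,cy) in dict(small=(.63,.162),big=(.75,.155)).items():
  for c in W:
    w=W[c].reshape(-1,3); w=w[~np.isnan(w[:,0])]
    w=w[np.hypot(w[:,0]-cx,w[:,1]-cy)<.055]
    print(nm,c,"zmax",w[:,2].max())
    for lo,hi in((.1,.15),(.13,.2),(.2,.215),(.215,.265),(.265,.28)):
        p=w[(w[:,2]>lo)&(w[:,2]<hi)]
        if len(p)>15: print("  ",lo,hi,circ(p,.013),p.mean(0).round(4))
for nm,(cx,cy) in dict(potA=(.611,.308),potB=(.63,.16),potC=(.75,.155)).items():
    for c in W:
        w=W[c].reshape(-1,3); w=w[~np.isnan(w[:,0])]
        p=w[(np.hypot(w[:,0]-cx,w[:,1]-cy)<.06)&(w[:,2]>.078)&(w[:,2]<.092)&(np.hypot(w[:,0]-cx,w[:,1]-cy)>.018)]
        if len(p)>15: print(nm,c,circ(p,.031))
E
```

```text
scene 5153 [ 0.71966533 -0.15369415  0.18692659] [ 0.56987883 -0.27037386  0.01500429]
top 2808 [ 0.71824057 -0.15385046  0.18871269] [ 0.56393112 -0.27018354  0.01500946]
mouth [ 0.6058 -0.2096  0.1737] az -0.15016477283180052 med 0.0008401985619285821 1440
mouth [ 0.6039 -0.2133  0.1736] az -0.2681871370120632 med 0.0006706701681096112 985
mouth [ 0.6045 -0.2105  0.1738] az -8.227996994925718 med 0.0012412151332465704 2425
small scene zmax 0.2110442810268025
   0.1 0.15 (array([0.6317, 0.171 , 0.02  ]), 149) [0.6358 0.1623 0.1324]
   0.13 0.2 (array([0.6321, 0.1702, 0.02  ]), 331) [0.6368 0.1612 0.1646]
   0.2 0.215 (array([0.6308, 0.1682, 0.02  ]), 102) [0.6344 0.1659 0.2059]
small top zmax 0.2107434929243246
   0.13 0.2 (array([0.6315, 0.1658, 0.02  ]), 38) [0.6237 0.1595 0.1681]
   0.2 0.215 (array([0.6299, 0.1697, 0.02  ]), 149) [0.631  0.1655 0.2053]
big scene zmax 0.27450676459766066
   0.1 0.15 (array([0.7528, 0.1697, 0.02  ]), 109) [0.7563 0.1579 0.1243]
   0.13 0.2 (array([0.7562, 0.1577, 0.02  ]), 340) [0.7591 0.1508 0.1746]
   0.2 0.215 (array([0.7561, 0.1579, 0.02  ]), 115) [0.7593 0.15   0.2076]
   0.215 0.265 (array([0.7562, 0.1575, 0.02  ]), 392) [0.7594 0.1498 0.2405]
   0.265 0.28 (array([0.7563, 0.1595, 0.02  ]), 184) [0.7564 0.1579 0.2705]
big top zmax 0.27649560845670074
   0.13 0.2 (array([0.7489, 0.1564, 0.02  ]), 65) [0.7403 0.1539 0.1794]
   0.2 0.215 (array([0.7486, 0.1567, 0.02  ]), 26) [0.7397 0.1548 0.2068]
   0.215 0.265 (array([0.7488, 0.1568, 0.02  ]), 100) [0.7406 0.1548 0.2425]
   0.265 0.28 (array([0.7529, 0.1575, 0.02  ]), 294) [0.753  0.1575 0.2695]
potA scene (array([0.6117, 0.313 , 0.02  ]), 231)
potA top (array([0.6095, 0.3106, 0.02  ]), 210)
potB scene (array([0.631 , 0.1675, 0.02  ]), 243)
potB top (array([0.6289, 0.1645, 0.02  ]), 192)
potC scene (array([0.7412, 0.1544, 0.02  ]), 102)
potC top (array([0.7662, 0.1572, 0.02  ]), 57)
```

The scene shows the 200 mm brush standing in the steel pot, handle at about (350,235), top of handle z≈0.206. The longer look-alike brush is at (405,260) and the green pot at (372,240). The cylinder's mouth is at (230,342), leaning towards the robot; in the top view the mouth is at (494,235) and the pot at (301,236).

```bash
python3 - <<'E'
from h import *
from scipy.optimize import least_squares
W={c:np.load(c+"W.npy") for c in("scene","top")}
def axis(az,t): return np.array([-np.sin(t)*np.cos(az),-np.sin(t)*np.sin(az),np.cos(t)])
for c in W:
    w=W[c].reshape(-1,3); w=w[~np.isnan(w[:,0])]
    p=w[(abs(w[:,0]-.63)<.13)&(abs(w[:,1]+.21)<.12)&(w[:,2]>.0085)&(w[:,2]<.0165)]
    r=cv2.minAreaRect((p[:,:2]*1000).astype(np.float32)); print(c,"base rect",np.round(r[0],1),np.round(r[1],1),round(r[2],1),len(p))
def dist(p,m,a,inner=True):
    d=p-m; s=d@a; r=np.linalg.norm(d-np.outer(s,a),axis=1)
    dr=np.where(s<=0,np.minimum(abs(r-.030),abs(r-.023)),9)
    return np.minimum(dr,np.hypot(s,np.maximum(0,np.maximum(.023-r,r-.030)))),s,r
A={c:W[c][np.load(f"m_{c}_cylinder_0.npy")] for c in W}
for c in A: A[c]=A[c][~np.isnan(A[c][:,0])]; A[c]=A[c][A[c][:,2]>.06]
def f(x):
    a=axis(x[6],x[7]); return np.r_[dist(A["scene"],x[:3],a)[0],dist(A["top"],x[3:6],a)[0],(x[7]-np.deg2rad(25))*.5]
best=None
for az in np.deg2rad([-26,-13,0,13,26]):
    r=least_squares(f,[.606,-.21,.1735,.604,-.213,.1735,az,np.deg2rad(25)],loss="soft_l1",f_scale=.001)
    print(np.round(r.x[:6],4),np.rad2deg(r.x[6:]).round(2),r.cost)
    if best is None or r.cost<best.cost: best=r
x=best.x;a=axis(x[6],x[7])
for c,m in(("scene",x[:3]),("top",x[3:6])):
    w=W[c].reshape(-1,3); w=w[~np.isnan(w[:,0])]
    _,s,r=dist(w,m,a); k=(r<.0265)&(s<-.003)&(s>-.15)
    print(c,"bore pts",k.sum()); o=np.argsort(s[k])[:14]; print(np.c_[s[k][o],r[k][o]].round(4).tolist())
# handle cap centre from top surface: z>.203
for c in W:
    w=W[c].reshape(-1,3); p=w[(np.hypot(w[:,0]-.63,w[:,1]-.167)<.025)&(w[:,2]>.2025)]
    print("cap",c,cv2.minEnclosingCircle((p[:,:2]*1000).astype(np.float32)),p.mean(0))
E
```

```text
scene base rect [ 639.4 -210.2] [152.4 122.6] 0.3 2168
top base rect [ 628.  -232.6] [159.5 170.1] 89.9 1354
[ 0.6057 -0.2097  0.1736  0.6072 -0.2074  0.1761] [ 0.24 25.04] 0.0020248543968416194
[ 0.6058 -0.2096  0.1736  0.604  -0.2133  0.1736] [-0.26 24.81] 0.001527994412868781
[ 0.6058 -0.2096  0.1736  0.604  -0.2133  0.1736] [-0.26 24.81] 0.001527994412865608
[ 0.6053 -0.2089  0.1737  0.603  -0.2114  0.1738] [-8.28 26.76] 0.0020153463684766137
[ 0.6058 -0.2096  0.1736  0.604  -0.2133  0.1736] [-0.26 24.81] 0.0015279944128644954
scene bore pts 232
[[-0.0994, 0.0247], [-0.0914, 0.0263], [-0.0498, 0.0263], [-0.0393, 0.0259], [-0.0332, 0.0264], [-0.0239, 0.0229], [-0.0237, 0.0232], [-0.0234, 0.0238], [-0.023, 0.0242], [-0.023, 0.0244], [-0.0228, 0.026], [-0.0228, 0.0225], [-0.0224, 0.026], [-0.0222, 0.0228]]
top bore pts 419
[[-0.0972, 0.0231], [-0.0957, 0.0237], [-0.0947, 0.0246], [-0.0945, 0.0238], [-0.0944, 0.0229], [-0.0923, 0.0237], [-0.091, 0.021], [-0.0908, 0.0236], [-0.0903, 0.023], [-0.0902, 0.0229], [-0.09, 0.0217], [-0.0895, 0.0239], [-0.0892, 0.0236], [-0.088, 0.0215]]
cap scene ((631.755859375, 167.80126953125), 15.795336723327637) [0.63364456 0.16656476 0.20681566]
cap top ((631.04296875, 165.59437561035156), 12.626428604125977) [0.63078217 0.16534243 0.20577504]
```

Emit:
carry_out(
  deltas=[
    [[0,0,-0.01,0,0,-0.12],[0,0,-0.01,0,0,-0.12],[0,0,-0.01,0,0,-0.12],[0,0,-0.01,0,0,-0.12],[0,0,-0.01,0,0,-0.12],[0,0,-0.01,0,0,-0.12],[0,0,-0.01,0,0,-0.12],[0,0,-0.01,0,0,-0.12],[0,0,-0.01,0,0,-0.12],[0,0,-0.01,0,0,-0.12]],
  ],
  fingers=-1,
  force=100,
)

```text
clock: 2.53
ee_pos: [0.2043, -0.6169, 0.3318]
orientation: [-0.0, 0.723, 0.691, 0.0]
ft_force: [-0.3, -0.3, 0.2]
grip_width: 0.998
finger_force: 0.0
```

Emit:
carry_out(
  deltas=[
    [[0,0,0,0,0,-0.0514],[0.036,0.02,0,0,0,0],[0.036,0.02,0,0,0,0],[0.036,0.02,0,0,0,0],[0.036,0.02,0,0,0,0],[0.036,0.02,0,0,0,0],[0.036,0.02,0,0,0,0],[0.036,0.02,0,0,0,0],[0.036,0.02,0,0,0,0],[0.036,0.02,0,0,0,0]],
  ],
)

```text
clock: 3.37
ee_pos: [0.3847, -0.2912, 0.3316]
orientation: [0.0, 0.707, 0.707, 0.0]
ft_force: [1.2, 0.0, -0.2]
grip_width: 1.0
finger_force: 0.0
```

Emit:
carry_out(
  deltas=[
    [[0.036,0.02,0,0,0,0],[0.036,0.02,0,0,0,0],[0.036,0.02,0,0,0,0],[0.036,0.02,0,0,0,0],[0.036,0.02,0,0,0,0],[0.036,0.02,0,0,0,0],[0.036,0.02,0,0,0,0],[0.036,0.02,0,0,0,0],[0.036,0.02,0,0,0,0],[0.033,0.016,0,0,0,0]],
  ],
)

```text
clock: 4.2
ee_pos: [0.5811, 0.0666, 0.3314]
orientation: [0.0, 0.707, 0.707, 0.0]
ft_force: [0.7, -0.9, 0.3]
grip_width: 0.999
finger_force: 0.0
```

Emit:
carry_out(
  deltas=[
    [[0.033,0.016,0,0,0,0],[0.025,0.012,0,0,0,0],[0.01,0.006,0,0,0,0],[0,0,0,0,0,0],[0,0,0,0,0,0],[0,0,0,0,0,0],[0,0,0,0,0,0],[0,0,0,0,0,0],[0,0,0,0,0,0],[0,0,0,0,0,0]],
  ],
)

```text
clock: 5.03
ee_pos: [0.614, 0.1315, 0.3315]
orientation: [0.0, 0.707, 0.707, 0.0]
ft_force: [0.3, 0.3, -0.9]
grip_width: 0.998
finger_force: 0.0
```

```bash
python3 - <<'E'
from h import *
s=sensors.sense(); print(s["ee_pos"],s["orientation"],s["q"].round(3))
t=vision.snapshot("scene"); W=cloud(t); save("s1",t["frame"][120:330,270:470].repeat(3,0).repeat(3,1)[:600])
# gripper points near tool, to check camera against arm
w=W.reshape(-1,3); p=w[(np.hypot(w[:,0]-s["ee_pos"][0],w[:,1]-s["ee_pos"][1])<.08)&(w[:,2]>s["ee_pos"][2]-.03)]
for lo in np.arange(.30,.44,.01):
    k=p[(p[:,2]>=lo)&(p[:,2]<lo+.01)]
    if len(k): print(round(lo,2),len(k),(k.min(0)-s["ee_pos"]).round(3),(k.max(0)-s["ee_pos"]).round(3))
E
```

```text
[0.6139975  0.13151612 0.33153611] [9.51347842e-05 7.07245230e-01 7.06968290e-01 1.14375576e-04] [ 0.163  0.369  1.523 -0.     1.25   0.163]
0.34 18 [-0.045 -0.008  0.013] [0.049 0.013 0.018]
0.35 89 [-0.055 -0.014  0.019] [0.058 0.014 0.028]
0.36 104 [-0.056 -0.013  0.028] [0.057 0.015 0.038]
0.37 111 [-0.056 -0.013  0.038] [0.058 0.013 0.048]
0.38 86 [-0.066 -0.014  0.049] [0.068 0.013 0.058]
0.39 236 [-0.075 -0.015  0.059] [0.076 0.014 0.068]
0.4 301 [-0.075 -0.018  0.068] [0.075 0.015 0.078]
0.41 346 [-0.073 -0.018  0.078] [0.075 0.018 0.088]
0.42 283 [-0.071 -0.02   0.088] [0.072 0.017 0.098]
0.43 396 [-0.071 -0.021  0.098] [0.071 0.015 0.108]
0.44 439 [-0.068 -0.02   0.108] [0.07  0.015 0.118]
```

Emit:
carry_out(
  deltas=[
    [[0.012,0.006,0,0,0,0],[0.012,0.006,0,0,0,0],[0.0125,0.005,0,0,0,0],[0,0,0.015,0,0,0],[0,0,0.015,0,0,0],[0,0,0.015,0,0,0],[0,0,0.015,0,0,0],[0,0,0.015,0,0,0],[0,0,0,0,0,0],[0,0,0,0,0,0]],
  ],
)

```text
clock: 5.92
ee_pos: [0.631, 0.1696, 0.2557]
orientation: [-0.0, 0.707, 0.708, -0.001]
ft_force: [0.8, 0.6, 0.4]
grip_width: 0.998
finger_force: 0.0
```

```bash
python3 - <<'E'
from h import *
s=sensors.sense(); e=s["ee_pos"];print(e)
for c in("scene","top"):
    t=vision.snapshot(c); W=cloud(t); w=W.reshape(-1,3)
    p=w[(np.hypot(w[:,0]-e[0],w[:,1]-e[1])<.1)]
    k=p[(p[:,2]>e[2]+.028)&(p[:,2]<e[2]+.05)]; print(c,"fingers",len(k),(np.percentile(k,[1,99],axis=0)-e).round(4).tolist() if len(k) else 0)
    k=p[(p[:,2]>.11)&(p[:,2]<e[2]-.008)]; print(c,"brush",len(k),(np.percentile(k,[1,99],axis=0)).round(4).tolist() if len(k) else 0)
    if c=="scene": save("s1",t["frame"][140:300,290:450].repeat(3,0).repeat(3,1))
E
```

```text
[0.63096971 0.16961714 0.25571473]
scene fingers 204 [[-0.0567, -0.0115, 0.028], [0.0573, 0.0129, 0.0497]]
scene brush 472 [[0.6212, 0.1544, 0.1113], [0.6462, 0.179, 0.2094]]
top fingers 1 [[-0.044, -0.007, 0.0494], [-0.044, -0.007, 0.0494]]
top brush 0 0
```

View pics/s1.png

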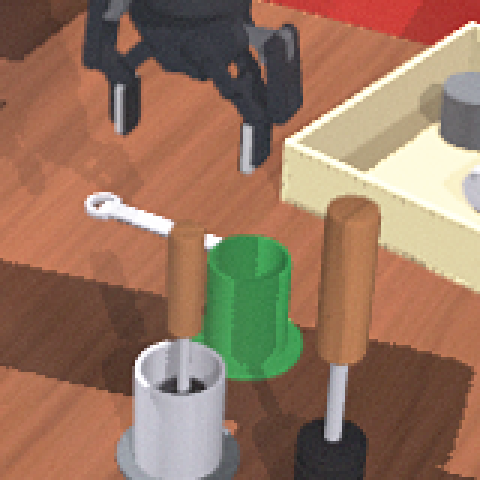

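The gripper hangs over the wooden handle, with the fingers at crop (125,110) and (255,145) and the handle top at (186,225). It is centred, so I go down and close.

Emit:
carry_out(
  deltas=[
    [[-0.0015,0,0.012,0,0,0],[0,0,0.014,0,0,0],[0,0,0.014,0,0,0],[0,0,0.014,0,0,0],[0,0,0.014,0,0,0],[0,0,0.013,0,0,0],[0,0,0.0125,0,0,0],[0,0,0,0,0,0],[0,0,0,0,0,0],[0,0,0,0,0,0]],
  ],
)

```text
clock: 6.85
ee_pos: [0.6315, 0.1672, 0.1635]
orientation: [0.0, 0.707, 0.707, 0.0]
ft_force: [1.0, 0.1, 0.7]
grip_width: 1.0
finger_force: 0.0
```

Emit:
carry_out(
  deltas=[
    [[0,0,0,0,0,0],[0,0,0,0,0,0],[0,0,0,0,0,0],[0,0,0,0,0,0],[0,0,0,0,0,0],[0,0,0,0,0,0],[0,0,0,0,0,0],[0,0,0,0,0,0],[0,0,0,0,0,0],[0,0,0,0,0,0]],
  ],
  fingers=1,
  force=100,
)

```text
clock: 7.68
ee_pos: [0.6316, 0.1672, 0.1633]
orientation: [0.0, 0.707, 0.707, 0.001]
ft_force: [1.5, -0.4, 5.6]
grip_width: 0.283
finger_force: 97.9
```

Emit:
carry_out(
  deltas=[
    [[0,0,0.0002,0,0,0],[0,0,0.0002,0,0,0],[0,0,0.0002,0,0,0],[0,0,0.0002,0,0,0],[0,0,0.0002,0,0,0],[0,0,0,0,0,0],[0,0,0,0,0,0],[0,0,0,0,0,0],[0,0,0,0,0,0],[0,0,0,0,0,0]],
  ],
)

```text
clock: 8.52
ee_pos: [0.632, 0.1673, 0.1633]
orientation: [0.001, 0.707, 0.707, 0.001]
ft_force: [-0.2, -0.1, 16.5]
grip_width: 0.28
finger_force: 99.7
```

Emit:
carry_out(
  deltas=[
    [[0,0,-0.005,0,0,0],[0,0,-0.015,0,0,0],[0,0,-0.02,0,0,0],[0,0,-0.025,0,0,0],[0,0,-0.025,0,0,0],[0,0,-0.025,0,0,0],[0,0,-0.025,0,0,0],[0,0,-0.025,0,0,0],[0,0,-0.02,0,0,0],[0,0,-0.015,0,0,0]],
  ],
)

```text
clock: 9.35
ee_pos: [0.6311, 0.1672, 0.3637]
orientation: [0.0, 0.707, 0.707, 0.0]
ft_force: [0.2, -0.3, -2.3]
grip_width: 0.281
finger_force: 98.3
```

Emit:
carry_out(
  deltas=[
    [[-0.02,-0.006,0,0,0,0],[-0.025,-0.008,0,0,0,0],[-0.025,-0.008,0,0,0,0],[-0.025,-0.008,0,0,0,0],[-0.025,-0.008,0,0,0,0],[-0.025,-0.008,0,0,0,0],[-0.025,-0.008,0,0,0,0],[-0.02,-0.006,0,0,0,0],[-0.01,-0.003,0,0,0,0],[0,0,0,0,0,0]],
  ],
)

```text
clock: 10.18
ee_pos: [0.5674, -0.0346, 0.3617]
orientation: [-0.0, 0.708, 0.707, -0.0]
ft_force: [0.7, -0.4, -1.3]
grip_width: 0.28
finger_force: 98.5
```

```bash
python3 - <<'E'
from h import *
s=sensors.sense(); e=s["ee_pos"]; Rt=rot(s["orientation"]).as_matrix(); print(e,s["ft_force"].round(2))
for c in("scene","top"):
    t=vision.snapshot(c); w=cloud(t).reshape(-1,3); w=w[~np.isnan(w[:,0])]
    p=(w-e)@Rt
    for lo,hi in((-.01,.03),(.03,.042),(.05,.09),(.1,.15)):
        k=p[(np.hypot(p[:,0],p[:,1])<.035)&(p[:,2]>lo)&(p[:,2]<hi)]
        if len(k)>10: print(c,lo,len(k),np.percentile(k,[2,50,98],axis=0).round(4).tolist())
    k=p[(np.hypot(p[:,0],p[:,1])<.03)&(p[:,2]>.1)&(p[:,2]<.2)]
    if len(k): print("zmax",np.percentile(k[:,2],[98,99.5]))
    if c=="scene": save("s2",t["frame"][100:420,180:500].repeat(2,0)[:600].repeat(2,1))
E
```

```text
[ 0.56736975 -0.03461933  0.36170891] [ 0.67 -0.41 -1.28]
scene -0.01 295 [[-0.0121, -0.0128, -0.0094], [-0.0075, 0.0068, 0.0089], [0.008, 0.0192, 0.0289]]
scene 0.03 69 [[-0.0117, -0.0072, 0.0301], [-0.0066, 0.0084, 0.0344], [0.0073, 0.0128, 0.0405]]
scene 0.05 95 [[-0.0035, -0.0029, 0.0511], [-0.0007, 0.0024, 0.0712], [0.0051, 0.0059, 0.0891]]
scene 0.1 439 [[-0.0164, -0.0107, 0.1009], [-0.0113, 0.011, 0.1248], [0.0091, 0.0188, 0.1488]]
zmax [0.15278578 0.15445851]
```

View pics/s2.png

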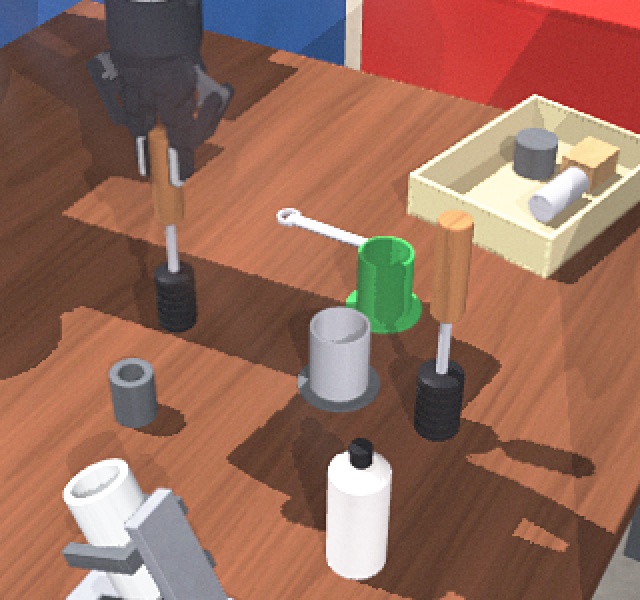

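The brush hangs straight in the gripper, with its head at (175,295), the cylinder mouth at (98,480) and the steel pot empty at (340,350). Next I tilt it and line it up over the bore.

Emit:
carry_out(
  deltas=[
    [[-0.02,-0.0168,0,0,0,0],[-0.025,-0.0168,0,0,0,0],[-0.025,-0.0168,0,0,0,0],[-0.025,0,0,-0.06,0,0],[-0.025,0,0,-0.07,0,0],[-0.02,0,0,-0.08,0,0],[-0.02,0,0,-0.08,0,0],[-0.016,0,0,-0.08,0,0],[0,0,0,-0.0663,0,0],[0,0,0,0,0,0]],
  ],
)

```text
clock: 11.12
ee_pos: [0.5164, -0.2084, 0.3609]
orientation: [0.153, 0.691, 0.69, 0.154]
ft_force: [-0.3, -0.6, -3.0]
grip_width: 0.28
finger_force: 99.0
```

```bash
cat > st.py <<'E'
from h import *
M=np.array([.6048,-.2106,.1736]);t=np.deg2rad(25);a=np.array([-np.sin(t),0,np.cos(t)]);L=.1573
def st():
    s=sensors.sense(); e=s["ee_pos"]; Rt=rot(s["orientation"]).as_matrix()
    tip=e+L*Rt[:,2]; d=tip-M; ax=d@a; lat=d-ax*a
    print("tip above mouth mm",(ax*1000).round(2),"lateral err in tool mm",(-lat@Rt*1000).round(2))
    tgt=np.c_[[0,1,0],np.cross(-a,[0,1,0]),-a]
    print("rotvec to go (tool)",R.from_matrix(Rt.T@tgt).as_rotvec().round(4))
    f=s["ft_force"]; print("F tool",(f@Rt).round(2),"F axial up",(f@a).round(2),"T",s["wrist_torque"].round(2),"clk",s["clock"])
    print("TCP target on axis same height err (tool):",(((M+(L+ax)*a)-e)@Rt*1000).round(2))
st()
E
python3 st.py
```

```text
tip above mouth mm 49.84 lateral err in tool mm [-2.4   0.65 -0.  ]
rotvec to go (tool) [ 0.0018 -0.001  -0.0014]
F tool [-0.57 -1.54  2.59] F axial up -2.6 T [0.05 0.5  0.03] clk 11.1167
TCP target on axis same height err (tool): [-2.25  0.94 -0.  ]
```

Emit:
carry_out(
  deltas=[
    [[-0.0023,0.0008,0,0,0,0],[0,0,0.005,0,0,0],[0,0,0.005,0,0,0],[0,0,0.005,0,0,0],[0,0,0.006,0,0,0],[0,0,0.006,0,0,0],[0,0,0.006,0,0,0],[0,0,0.006,0,0,0],[0,0,0.003,0,0,0],[0,0,0,0,0,0]],
  ],
)

```text
clock: 11.95
ee_pos: [0.5362, -0.211, 0.3231]
orientation: [0.152, 0.69, 0.691, 0.153]
ft_force: [-0.1, 0.6, -2.9]
grip_width: 0.28
finger_force: 99.0
```

```bash
python3 - <<'E'
from st import *
s=sensors.sense(); e=s["ee_pos"]; Rt=rot(s["orientation"]).as_matrix()
for c in("scene","top"):
    t=vision.snapshot(c); w=cloud(t).reshape(-1,3); w=w[~np.isnan(w[:,0])]
    q=w-M; ax=q@a; lat=q-np.outer(ax,a); r=np.linalg.norm(lat,axis=1)
    u=lat@Rt[:,0]; v=lat@Rt[:,1]
    for n,lo,hi,rm in(("barrel",-.03,-.005,.045),("head",.012,.062,.03),("shaft",.07,.115,.02)):
        k=(ax>lo)&(ax<hi)&(r<rm); 
        if k.sum()<20: print(c,n,k.sum()); continue
        rad=dict(barrel=.03,head=.018,shaft=.0045)[n]
        from scipy.optimize import least_squares
        o=least_squares(lambda x:np.hypot(u[k]-x[0],v[k]-x[1])-rad,[0,0],loss="soft_l1",f_scale=.001)
        print(c,n,k.sum(),(o.x*1000).round(2))
    if c=="scene": save("s3",t["frame"][260:460,150:350].repeat(3,0)[:600].repeat(3,1))
E
```

```text
tip above mouth mm 7.18 lateral err in tool mm [ 0.27 -0.86  0.  ]
rotvec to go (tool) [-0.0011 -0.0009  0.0002]
F tool [ 0.6  -1.32  2.63] F axial up -2.63 T [0.03 0.48 0.01] clk 11.95
TCP target on axis same height err (tool): [ 0.4  -1.04  0.  ]
scene barrel 662 [0.67 1.67]
scene head 620 [2.28 1.99]
scene shaft 148 [2.23 2.41]
top barrel 241 [-2.92  0.02]
top head 243 [-1.84  0.34]
top shaft 73 [-0.25 -0.11]
```

View pics/s3.png

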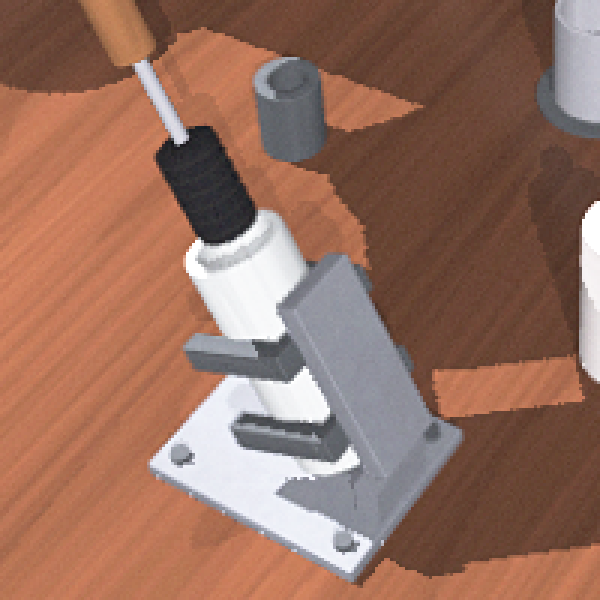

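The bristle head at crop (205,190) points straight into the mouth at (248,240). The two cameras put it about 1.3 mm off in tool x, so I correct that and enter.

Emit:
carry_out(
  deltas=[
    [[-0.0013,-0.0003,0,0,0,0],[0,0,0.004,0,0,0],[0,0,0.005,0,0,0],[0,0,0.005,0,0,0],[0,0,0.006,0,0,0],[0,0,0.006,0,0,0],[0,0,0.006,0,0,0],[0,0,0.006,0,0,0],[0,0,0.002,0,0,0],[0,0,0,0,0,0]],
  ],
)

```text
clock: 12.88
ee_pos: [0.5528, -0.2123, 0.2868]
orientation: [0.152, 0.69, 0.691, 0.153]
ft_force: [-0.0, 0.0, -1.8]
grip_width: 0.28
finger_force: 99.0
```

```bash
sed -i 's/-.2106/-.2122/' st.py; python3 st.py
```

```text
tip above mouth mm -32.72 lateral err in tool mm [-0.06 -0.61  0.  ]
rotvec to go (tool) [-0.0011 -0.0009  0.0002]
F tool [ 0.01 -0.78  1.57] F axial up -1.57 T [0.02 0.46 0.  ] clk 12.8833
TCP target on axis same height err (tool): [ 0.07 -0.77  0.  ]
```

Emit:
carry_out(
  deltas=[
    [[0,0,0.003,0,0,0],[0,0,0.004,0,0,0],[0,0,0.004,0,0,0],[0,0,0.004,0,0,0],[0,0,0.004,0,0,0],[0,0,0.004,0,0,0],[0,0,0.004,0,0,0],[0,0,0.003,0,0,0],[0,0,0.002,0,0,0],[0,0,0,0,0,0]],
  ],
)

```text
clock: 13.72
ee_pos: [0.5664, -0.2124, 0.2582]
orientation: [0.153, 0.69, 0.69, 0.153]
ft_force: [-0.3, 0.6, -2.2]
grip_width: 0.279
finger_force: 99.0
```

```bash
python3 st.py; python3 - <<'E'
from h import *
W=np.load("topW.npy"); eye=np.array([0.54893016,0.09673357,1.30131447])
t=np.deg2rad(25);a=np.array([-np.sin(t),0,np.cos(t)]);M=np.array([.604,-.2133,.1736])
w=W.reshape(-1,3);w=w[~np.isnan(w[:,0])];w=w[np.linalg.norm(w-M,axis=1)<.16]
d=w-eye; d/=np.linalg.norm(d,axis=1)[:,None]
tm=((M-eye)@a)/(d@a); pm=eye+tm[:,None]*d-M   # at mouth plane
ins=np.linalg.norm(pm,axis=1)<.022
w,d,pm=w[ins],d[ins],pm[ins]
da=d@a; dp=d-np.outer(da,a); A=(dp**2).sum(1);B=(pm*dp).sum(1);C=(pm**2).sum(1)-.023**2
L=(-B+np.sqrt(B*B-A*C))/A; pred=L*da; meas=(w-M)@a
o=np.argsort(pred)
print(len(o)); print(np.c_[pred[o],meas[o]].round(4)[:120:2].tolist())
E
```

```text
tip above mouth mm -64.4 lateral err in tool mm [ 0.12 -0.91  0.  ]
rotvec to go (tool) [-0.0005 -0.0005  0.0002]
F tool [ 0.58 -1.16  1.86] F axial up -1.86 T [-0.01  0.43  0.04] clk 13.7167
TCP target on axis same height err (tool): [ 0.2  -0.99  0.  ]
374
[[-0.0921, -0.09], [-0.0901, -0.0923], [-0.088, -0.0856], [-0.0872, -0.0892], [-0.0868, -0.087], [-0.0856, -0.0877], [-0.0838, -0.0824], [-0.0837, -0.0867], [-0.083, -0.0812], [-0.0816, -0.0774], [-0.0805, -0.0803], [-0.0801, -0.0823], [-0.0792, -0.0806], [-0.0787, -0.0757], [-0.0775, -0.0767], [-0.077, -0.0785], [-0.0766, -0.0746], [-0.0753, -0.0727], [-0.0742, -0.0722], [-0.0737, -0.0741], [-0.0735, -0.0715], [-0.0733, -0.073], [-0.0728, -0.0749], [-0.0718, -0.0721], [-0.0706, -0.0684], [-0.0704, -0.071], [-0.0694, -0.0714], [-0.069, -0.0666], [-0.0682, -0.0684], [-0.0678, -0.0656], [-0.0673, -0.0678], [-0.0671, -0.0678], [-0.0666, -0.067], [-0.0659, -0.0659], [-0.065, -0.0639], [-0.0642, -0.0655], [-0.0637, -0.0615], [-0.0629, -0.0636], [-0.0627, -0.0615], [-0.0625, -0.0678], [-0.0623, -0.0601], [-0.0612, -0.0622], [-0.0608, -0.0611], [-0.0604, -0.064], [-0.06, -0.0631], [-0.0588, -0.0594], [-0.0584, -0.0617], [-0.0576, -0.0627], [-0.0573, -0.0597], [-0.0571, -0.0547], [-0.057, -0.0551], [-0.0565, -0.0565], [-0.0563, -0.0561], [-0.0554, -0.0561], [-0.0549, -0.0588], [-0.0542, -0.0576], [-0.0539, -0.0571], [-0.0532, -0.0559], [-0.0526, -0.0531], [-0.0519, -0.0576]]
```

Emit:
carry_out(
  deltas=[
    [[0,-0.0004,0.002,0,0,0],[0,0,0.003,0,0,0],[0,0,0.003,0,0,0],[0,0,0.003,0,0,0],[0,0,0.003,0,0,0],[0,0,0.003,0,0,0],[0,0,0.002,0,0,0],[0,0,0.001,0,0,0],[0,0,0,0,0,0],[0,0,0,0,0,0]],
  ],
)

```text
clock: 14.55
ee_pos: [0.5745, -0.2125, 0.2403]
orientation: [0.153, 0.69, 0.691, 0.153]
ft_force: [0.6, -0.3, -2.5]
grip_width: 0.282
finger_force: 99.0
```

```bash
python3 st.py
```

```text
tip above mouth mm -84.01 lateral err in tool mm [ 0.22 -0.72  0.  ]
rotvec to go (tool) [-0.0002 -0.0002  0.0004]
F tool [-0.31 -0.52  2.47] F axial up -2.47 T [ 0.02  0.44 -0.06] clk 14.55
TCP target on axis same height err (tool): [ 0.26 -0.75  0.  ]
```

Emit:
carry_out(
  deltas=[
    [[0,0,0.0004,0,0,0],[0,0,0.0004,0,0,0],[0,0,0.0004,0,0,0],[0,0,0.0004,0,0,0],[0,0,0.0004,0,0,0],[0,0,0.0004,0,0,0],[0,0,0.0004,0,0,0],[0,0,0,0,0,0],[0,0,0,0,0,0],[0,0,0,0,0,0]],
  ],
)

```text
clock: 15.38
ee_pos: [0.5757, -0.2125, 0.2378]
orientation: [0.153, 0.69, 0.69, 0.153]
ft_force: [0.8, 0.4, -3.2]
grip_width: 0.286
finger_force: 99.0
```

Emit:
carry_out(
  deltas=[
    [[0,0,0.0002,0,0,0],[0,0,0.0002,0,0,0],[0,0,0.0002,0,0,0],[0,0,0.0002,0,0,0],[0,0,0.0002,0,0,0],[0,0,0.0002,0,0,0],[0,0,0,0,0,0],[0,0,0,0,0,0],[0,0,0,0,0,0],[0,0,0,0,0,0]],
  ],
)

```text
clock: 16.22
ee_pos: [0.5762, -0.2125, 0.2368]
orientation: [0.153, 0.69, 0.69, 0.153]
ft_force: [0.5, 0.3, -2.1]
grip_width: 0.28
finger_force: 99.0
```

Emit:
carry_out(
  deltas=[
    [[0,0,0.0002,0,0,0],[0,0,0.0002,0,0,0],[0,0,0.0002,0,0,0],[0,0,0.0002,0,0,0],[0,0,0.0002,0,0,0],[0,0,0.0002,0,0,0],[0,0,0,0,0,0],[0,0,0,0,0,0],[0,0,0,0,0,0],[0,0,0,0,0,0]],
  ],
)

```text
clock: 17.05
ee_pos: [0.5767, -0.2125, 0.2357]
orientation: [0.153, 0.69, 0.69, 0.153]
ft_force: [0.4, 0.1, -1.8]
grip_width: 0.282
finger_force: 99.0
```

Emit:
carry_out(
  deltas=[
    [[0,0,0.0002,0,0,0],[0,0,0.0002,0,0,0],[0,0,0.0002,0,0,0],[0,0,0.0002,0,0,0],[0,0,0.0002,0,0,0],[0,0,0.0002,0,0,0],[0,0,0,0,0,0],[0,0,0,0,0,0],[0,0,0,0,0,0],[0,0,0,0,0,0]],
  ],
)

```text
clock: 17.88
ee_pos: [0.5772, -0.2125, 0.2346]
orientation: [0.153, 0.69, 0.69, 0.153]
ft_force: [0.1, -0.6, -1.9]
grip_width: 0.284
finger_force: 99.0
```

Emit:
carry_out(
  deltas=[
    [[0,0,0.0002,0,0,0],[0,0,0.0002,0,0,0],[0,0,0.0002,0,0,0],[0,0,0.0002,0,0,0],[0,0,0.0002,0,0,0],[0,0,0.0002,0,0,0],[0,0,0,0,0,0],[0,0,0,0,0,0],[0,0,0,0,0,0],[0,0,0,0,0,0]],
  ],
)

```text
clock: 18.72
ee_pos: [0.5777, -0.2125, 0.2335]
orientation: [0.153, 0.69, 0.69, 0.153]
ft_force: [0.6, -0.3, -2.3]
grip_width: 0.282
finger_force: 99.0
```

Emit:
carry_out(
  deltas=[
    [[0,0,0.0002,0,0,0],[0,0,0.0002,0,0,0],[0,0,0.0002,0,0,0],[0,0,0.0002,0,0,0],[0,0,0.0002,0,0,0],[0,0,0.0002,0,0,0],[0,0,0,0,0,0],[0,0,0,0,0,0],[0,0,0,0,0,0],[0,0,0,0,0,0]],
  ],
)

```text
clock: 19.55
ee_pos: [0.5782, -0.2125, 0.2324]
orientation: [0.153, 0.69, 0.69, 0.153]
ft_force: [0.5, -0.1, -3.0]
grip_width: 0.279
finger_force: 99.0
```

Emit:
carry_out(
  deltas=[
    [[0,0,0.0002,0,0,0],[0,0,0.0002,0,0,0],[0,0,0.0002,0,0,0],[0,0,0.0002,0,0,0],[0,0,0.0002,0,0,0],[0,0,0.0002,0,0,0],[0,0,0,0,0,0],[0,0,0,0,0,0],[0,0,0,0,0,0],[0,0,0,0,0,0]],
  ],
)

```text
clock: 20.38
ee_pos: [0.5787, -0.2125, 0.2313]
orientation: [0.153, 0.69, 0.691, 0.153]
ft_force: [-0.0, -0.8, -1.3]
grip_width: 0.282
finger_force: 99.0
```

Emit:
carry_out(
  deltas=[
    [[0,0,0.0002,0,0,0],[0,0,0.0002,0,0,0],[0,0,0.0002,0,0,0],[0,0,0.0002,0,0,0],[0,0,0.0002,0,0,0],[0,0,0.0002,0,0,0],[0,0,0,0,0,0],[0,0,0,0,0,0],[0,0,0,0,0,0],[0,0,0,0,0,0]],
  ],
)

```text
clock: 21.22
ee_pos: [0.5792, -0.2125, 0.2302]
orientation: [0.153, 0.69, 0.69, 0.153]
ft_force: [-0.1, 0.4, -1.9]
grip_width: 0.279
finger_force: 99.0
```

Emit:
carry_out(
  deltas=[
    [[0,0,0.0002,0,0,0],[0,0,0.0002,0,0,0],[0,0,0.0002,0,0,0],[0,0,0.0002,0,0,0],[0,0,0.0002,0,0,0],[0,0,0.0002,0,0,0],[0,0,0,0,0,0],[0,0,0,0,0,0],[0,0,0,0,0,0],[0,0,0,0,0,0]],
  ],
)

```text
clock: 22.05
ee_pos: [0.5798, -0.2125, 0.2292]
orientation: [0.153, 0.69, 0.691, 0.153]
ft_force: [0.6, -0.0, -2.2]
grip_width: 0.283
finger_force: 99.0
```

Emit:
carry_out(
  deltas=[
    [[0,0,0.0002,0,0,0],[0,0,0.0002,0,0,0],[0,0,0.0002,0,0,0],[0,0,0.0002,0,0,0],[0,0,0.0002,0,0,0],[0,0,0.0002,0,0,0],[0,0,0,0,0,0],[0,0,0,0,0,0],[0,0,0,0,0,0],[0,0,0,0,0,0]],
  ],
)

```text
clock: 22.88
ee_pos: [0.5803, -0.2125, 0.2281]
orientation: [0.153, 0.69, 0.69, 0.153]
ft_force: [-0.3, 0.6, -2.6]
grip_width: 0.28
finger_force: 99.0
```

Emit:
carry_out(
  deltas=[
    [[0,0,0.0002,0,0,0],[0,0,0.0002,0,0,0],[0,0,0.0002,0,0,0],[0,0,0.0002,0,0,0],[0,0,0.0002,0,0,0],[0,0,0.0002,0,0,0],[0,0,0,0,0,0],[0,0,0,0,0,0],[0,0,0,0,0,0],[0,0,0,0,0,0]],
  ],
)

```text
clock: 23.72
ee_pos: [0.5808, -0.2125, 0.227]
orientation: [0.153, 0.69, 0.69, 0.153]
ft_force: [0.3, 0.9, -1.6]
grip_width: 0.282
finger_force: 99.0
```

Emit:
carry_out(
  deltas=[
    [[0,0,0.0002,0,0,0],[0,0,0.0002,0,0,0],[0,0,0.0002,0,0,0],[0,0,0.0002,0,0,0],[0,0,0.0002,0,0,0],[0,0,0.0002,0,0,0],[0,0,0,0,0,0],[0,0,0,0,0,0],[0,0,0,0,0,0],[0,0,0,0,0,0]],
  ],
)

```text
clock: 24.55
ee_pos: [0.5813, -0.2125, 0.2259]
orientation: [0.153, 0.69, 0.69, 0.153]
ft_force: [-1.2, 1.1, -1.8]
grip_width: 0.281
finger_force: 99.0
```

Emit:
carry_out(
  deltas=[
    [[0,0,0.0002,0,0,0],[0,0,0.0002,0,0,0],[0,0,0.0002,0,0,0],[0,0,0.0002,0,0,0],[0,0,0.0002,0,0,0],[0,0,0,0,0,0],[0,0,0,0,0,0],[0,0,0,0,0,0],[0,0,0,0,0,0],[0,0,0,0,0,0]],
  ],
)

```text
clock: 25.38
ee_pos: [0.5817, -0.2125, 0.225]
orientation: [0.153, 0.69, 0.691, 0.153]
ft_force: [0.1, -0.1, -2.4]
grip_width: 0.282
finger_force: 99.0
```

Emit:
carry_out(
  deltas=[
    [[0,0,0.0002,0,0,0],[0,0,0.0002,0,0,0],[0,0,0.0002,0,0,0],[0,0,0.0002,0,0,0],[0,0,0.0002,0,0,0],[0,0,0.0002,0,0,0],[0,0,0,0,0,0],[0,0,0,0,0,0],[0,0,0,0,0,0],[0,0,0,0,0,0]],
  ],
)

```text
clock: 26.22
ee_pos: [0.5822, -0.2125, 0.2239]
orientation: [0.153, 0.69, 0.69, 0.153]
ft_force: [0.2, 1.0, -2.0]
grip_width: 0.283
finger_force: 99.0
```

Emit:
carry_out(
  deltas=[
    [[0,0,0.0002,0,0,0],[0,0,0.0002,0,0,0],[0,0,0.0002,0,0,0],[0,0,0.0002,0,0,0],[0,0,0.0002,0,0,0],[0,0,0.0002,0,0,0],[0,0,0,0,0,0],[0,0,0,0,0,0],[0,0,0,0,0,0],[0,0,0,0,0,0]],
  ],
)

```text
clock: 27.05
ee_pos: [0.5828, -0.2126, 0.2232]
orientation: [0.153, 0.69, 0.69, 0.153]
ft_force: [-5.0, 0.6, 5.6]
grip_width: 0.275
finger_force: 100.1
```

Contact felt, about 9 N axial at a tip depth of about 103 mm. I draw up 73 mm so that half the head shows, and check.

Emit:
carry_out(
  deltas=[
    [[0,0,-0.003,0,0,0],[0,0,-0.007,0,0,0],[0,0,-0.01,0,0,0],[0,0,-0.01,0,0,0],[0,0,-0.01,0,0,0],[0,0,-0.01,0,0,0],[0,0,-0.01,0,0,0],[0,0,-0.008,0,0,0],[0,0,-0.004,0,0,0],[0,0,-0.001,0,0,0]],
  ],
)

```text
clock: 27.88
ee_pos: [0.5518, -0.2127, 0.2901]
orientation: [0.154, 0.69, 0.69, 0.153]
ft_force: [0.8, -0.0, -2.3]
grip_width: 0.28
finger_force: 99.2
```

```bash
python3 st.py; python3 - <<'E'
from h import *
t=vision.snapshot("scene"); save("s4",t["frame"][260:460,150:350].repeat(3,0)[:600].repeat(3,1))
E
```

```text
tip above mouth mm -29.32 lateral err in tool mm [ 0.63 -1.43 -0.  ]
rotvec to go (tool) [0.0012 0.0006 0.0004]
F tool [-0.02 -0.27  2.38] F axial up -2.38 T [-0.04  0.39  0.01] clk 27.8833
TCP target on axis same height err (tool): [ 0.54 -1.24 -0.  ]
```

View pics/s4.png

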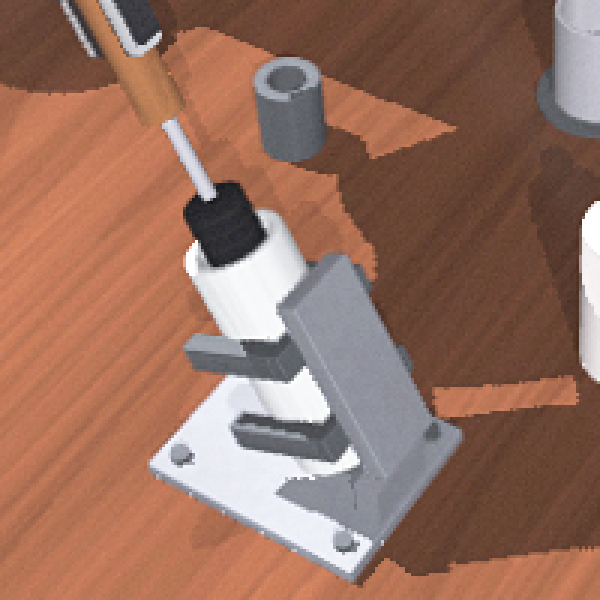

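About half of the head (crop (225,220)) stands out of the mouth. Second stroke.

Emit:
carry_out(
  deltas=[
    [[0,0,0.004,0,0,0],[0,0,0.009,0,0,0],[0,0,0.011,0,0,0],[0,0,0.011,0,0,0],[0,0,0.011,0,0,0],[0,0,0.011,0,0,0],[0,0,0.008,0,0,0],[0,0,0.004,0,0,0],[0,0,0.002,0,0,0],[0,0,0,0,0,0]],
  ],
)

```text
clock: 28.77
ee_pos: [0.5819, -0.2124, 0.2241]
orientation: [0.153, 0.69, 0.691, 0.153]
ft_force: [0.3, -0.2, -2.2]
grip_width: 0.286
finger_force: 99.2
```

```bash
python3 st.py
```

```text
tip above mouth mm -101.82 lateral err in tool mm [ 0.08 -0.52  0.  ]
rotvec to go (tool) [-0.0006 -0.0005  0.0004]
F tool [-0.24 -0.65  2.08] F axial up -2.08 T [-0.03  0.44  0.01] clk 28.7667
TCP target on axis same height err (tool): [ 0.16 -0.61  0.  ]
```

Emit:
carry_out(
  deltas=[
    [[0,0,0.0002,0,0,0],[0,0,0.0002,0,0,0],[0,0,0.0002,0,0,0],[0,0,0.0002,0,0,0],[0,0,0.0002,0,0,0],[0,0,0.0001,0,0,0],[0,0,0,0,0,0],[0,0,0,0,0,0],[0,0,0,0,0,0],[0,0,0,0,0,0]],
  ],
)

```text
clock: 29.6
ee_pos: [0.5823, -0.2125, 0.2236]
orientation: [0.153, 0.69, 0.69, 0.153]
ft_force: [-0.1, -0.3, -2.3]
grip_width: 0.279
finger_force: 99.2
```

Emit:
carry_out(
  deltas=[
    [[0,0,0.0002,0,0,0],[0,0,0.0002,0,0,0],[0,0,0.0002,0,0,0],[0,0,0.0002,0,0,0],[0,0,0,0,0,0],[0,0,0,0,0,0],[0,0,0,0,0,0],[0,0,0,0,0,0],[0,0,0,0,0,0],[0,0,0,0,0,0]],
  ],
)

```text
clock: 30.43
ee_pos: [0.5827, -0.2125, 0.2231]
orientation: [0.153, 0.69, 0.69, 0.153]
ft_force: [-4.0, 0.6, 5.2]
grip_width: 0.279
finger_force: 100.0
```

Second touch, about 8.6 N at the same depth, so the piston has not moved. Up and down once more.

Emit:
carry_out(
  deltas=[
    [[0,0,-0.003,0,0,0],[0,0,-0.007,0,0,0],[0,0,-0.01,0,0,0],[0,0,-0.01,0,0,0],[0,0,-0.01,0,0,0],[0,0,-0.01,0,0,0],[0,0,-0.01,0,0,0],[0,0,-0.008,0,0,0],[0,0,-0.005,0,0,0],[0,0,0,0,0,0]],
  ],
)

```text
clock: 31.27
ee_pos: [0.5518, -0.2128, 0.2904]
orientation: [0.154, 0.69, 0.69, 0.153]
ft_force: [0.2, 0.6, -2.5]
grip_width: 0.281
finger_force: 99.1
```

Emit:
carry_out(
  deltas=[
    [[0,0,0.004,0,0,0],[0,0,0.009,0,0,0],[0,0,0.011,0,0,0],[0,0,0.011,0,0,0],[0,0,0.011,0,0,0],[0,0,0.011,0,0,0],[0,0,0.008,0,0,0],[0,0,0.004,0,0,0],[0,0,0.002,0,0,0],[0,0,0,0,0,0]],
  ],
)

```text
clock: 32.1
ee_pos: [0.5819, -0.2124, 0.2242]
orientation: [0.153, 0.69, 0.691, 0.153]
ft_force: [-0.2, 0.1, -1.3]
grip_width: 0.277
finger_force: 99.1
```

Emit:
carry_out(
  deltas=[
    [[0,0,0.0002,0,0,0],[0,0,0.0002,0,0,0],[0,0,0.0002,0,0,0],[0,0,0.0002,0,0,0],[0,0,0,0,0,0],[0,0,0,0,0,0],[0,0,0,0,0,0],[0,0,0,0,0,0],[0,0,0,0,0,0],[0,0,0,0,0,0]],
  ],
)

```text
clock: 32.93
ee_pos: [0.5822, -0.2125, 0.224]
orientation: [0.153, 0.69, 0.69, 0.153]
ft_force: [-0.3, -0.5, -2.3]
grip_width: 0.283
finger_force: 99.1
```

Emit:
carry_out(
  deltas=[
    [[0,0,0.0002,0,0,0],[0,0,0.0002,0,0,0],[0,0,0.0002,0,0,0],[0,0,0.0002,0,0,0],[0,0,0.0002,0,0,0],[0,0,0.0001,0,0,0],[0,0,0,0,0,0],[0,0,0,0,0,0],[0,0,0,0,0,0],[0,0,0,0,0,0]],
  ],
)

```text
clock: 33.77
ee_pos: [0.5826, -0.2125, 0.2231]
orientation: [0.153, 0.69, 0.69, 0.153]
ft_force: [-2.7, -0.1, 3.5]
grip_width: 0.274
finger_force: 99.2
```

Third touch, about 6.5 N. I withdraw along the bore and go back to the pot.

Emit:
carry_out(
  deltas=[
    [[0,0,-0.004,0,0,0],[0,0,-0.01,0,0,0],[0,0,-0.016,0,0,0],[0,0,-0.02,0,0,0],[0,0,-0.02,0,0,0],[0,0,-0.02,0,0,0],[0,0,-0.02,0,0,0],[0,0,-0.02,0,0,0],[0,0,-0.015,0,0,0],[0,0,-0.008,0,0,0]],
  ],
)

```text
clock: 34.6
ee_pos: [0.5174, -0.2128, 0.3642]
orientation: [0.154, 0.69, 0.69, 0.153]
ft_force: [0.1, -0.1, -1.2]
grip_width: 0.281
finger_force: 99.0
```

Emit:
carry_out(
  deltas=[
    [[0,0,0,0,0,0],[0.005,0,0,0.04,0,0],[0.015,0,0,0.07,0,0],[0.025,0,0,0.08,0,0],[0.025,0,0,0.08,0,0],[0.025,0,0,0.08,0,0],[0.025,0,0,0.0863,0,0],[0.025,0.006,0,0,0,0],[0.025,0.008,0,0,0,0],[0.02,0.006,0,0,0,0]],
  ],
)

```text
clock: 35.43
ee_pos: [0.5385, -0.0203, 0.3603]
orientation: [-0.001, 0.707, 0.708, -0.0]
ft_force: [-0.3, -0.1, -1.7]
grip_width: 0.278
finger_force: 99.2
```

```bash
python3 - <<'E'
from h import *
s=sensors.sense(); e=s["ee_pos"]; Rt=rot(s["orientation"]).as_matrix()
T=np.c_[[0,1,0],[1,0,0],[0,0,-1]]
print(e,"rot",R.from_matrix(Rt.T@T).as_rotvec().round(4),"shift tool",((np.array([.6315,.1672,e[2]])-e)@T).round(4))
E
```

```text
[ 0.53848276 -0.02033708  0.36033687] rot [-0.0015 -0.0006  0.0013] shift tool [0.1875 0.093  0.    ]
```

Emit:
carry_out(
  deltas=[
    [[0.02,0.01,0,0,0,0],[0.025,0.0125,0,0,0,0],[0.025,0.0125,0,0,0,0],[0.025,0.0125,0,0,0,0],[0.025,0.0125,0,0,0,0],[0.025,0.0125,0,0,0,0],[0.025,0.0125,0,0,0,0],[0.0165,0.008,0,0,0,0],[0,0,0,0,0,0],[0,0,0,0,0,0]],
  ],
)

```text
clock: 36.27
ee_pos: [0.6307, 0.165, 0.36]
orientation: [-0.001, 0.706, 0.708, -0.001]
ft_force: [-0.2, 0.2, -1.2]
grip_width: 0.28
finger_force: 99.3
```

```bash
python3 - <<'E'
from h import *
s=sensors.sense(); e=s["ee_pos"]; Rt=rot(s["orientation"]).as_matrix()
T=np.c_[[0,1,0],[1,0,0],[0,0,-1]]
print(e,"rot",R.from_matrix(Rt.T@T).as_rotvec().round(4),"shift tool",((np.array([.6315,.1672,e[2]])-e)@T).round(4))
t=vision.snapshot("scene"); save("s5",t["frame"][120:320,250:450].repeat(3,0)[:600].repeat(3,1))
E
```

```text
[0.63072081 0.16496353 0.36002331] rot [-0.0019  0.0004  0.002 ] shift tool [0.0022 0.0008 0.    ]
```

View pics/s5.png

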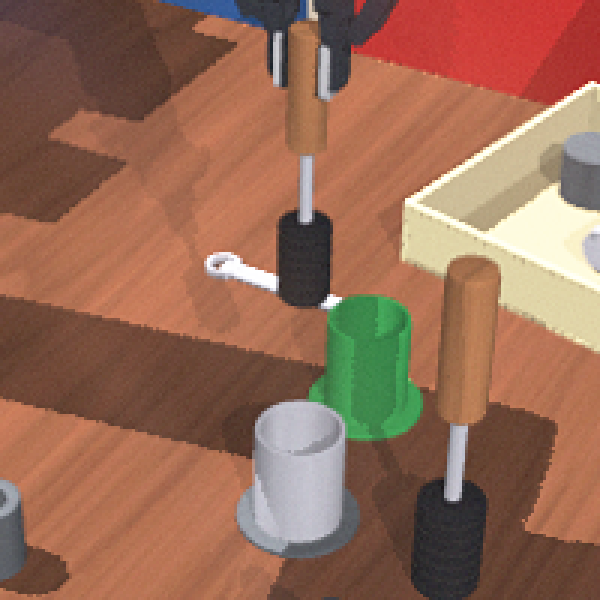

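The brush hangs straight above the steel pot (head at (303,255), pot mouth at (300,430)). I lower it in.

Emit:
carry_out(
  deltas=[
    [[0.002,0.0008,0,-0.0019,0,0.002],[0,0,0.015,0,0,0],[0,0,0.025,0,0,0],[0,0,0.03,0,0,0],[0,0,0.03,0,0,0],[0,0,0.03,0,0,0],[0,0,0.03,0,0,0],[0,0,0.02,0,0,0],[0,0,0.01,0,0,0],[0,0,0,0,0,0]],
  ],
)

```text
clock: 37.15
ee_pos: [0.6307, 0.1651, 0.1696]
orientation: [-0.0, 0.708, 0.706, -0.001]
ft_force: [-0.7, -0.1, -2.2]
grip_width: 0.285
finger_force: 99.2
```

Emit:
carry_out(
  deltas=[
    [[0,0,0,0,0,0],[0,0,0,0,0,0],[0,0,0,0,0,0],[0,0,0,0,0,0],[0,0,0,0,0,0],[0,0,0,0,0,0],[0,0,0,0,0,0],[0,0,0,0,0,0],[0,0,0,0,0,0],[0,0,0,0,0,0]],
  ],
)

```text
clock: 37.98
ee_pos: [0.632, 0.166, 0.1716]
orientation: [0.001, 0.708, 0.707, 0.001]
ft_force: [-0.7, 0.1, -2.5]
grip_width: 0.282
finger_force: 99.2
```

Emit:
carry_out(
  deltas=[
    [[0,0,0.001,0,0,0],[0,0,0.001,0,0,0],[0,0,0.001,0,0,0],[0,0,0.001,0,0,0],[0,0,0.001,0,0,0],[0,0,0.001,0,0,0],[0,0,0.0007,0,0,0],[0,0,0,0,0,0],[0,0,0,0,0,0],[0,0,0,0,0,0]],
  ],
)

```text
clock: 38.82
ee_pos: [0.632, 0.166, 0.165]
orientation: [0.001, 0.708, 0.707, 0.001]
ft_force: [0.3, -0.2, -2.7]
grip_width: 0.28
finger_force: 99.2
```

Emit:
carry_out(
  deltas=[
    [[0,0,0.0002,0,0,0],[0,0,0.0002,0,0,0],[0,0,0.0002,0,0,0],[0,0,0.0002,0,0,0],[0,0,0.0002,0,0,0],[0,0,0,0,0,0],[0,0,0,0,0,0],[0,0,0,0,0,0],[0,0,0,0,0,0],[0,0,0,0,0,0]],
  ],
)

```text
clock: 39.65
ee_pos: [0.632, 0.166, 0.164]
orientation: [0.001, 0.708, 0.707, 0.001]
ft_force: [-0.1, 0.0, -2.6]
grip_width: 0.281
finger_force: 99.2
```

Emit:
carry_out(
  deltas=[
    [[0,0,0.0002,0,0,0],[0,0,0.0002,0,0,0],[0,0,0.0002,0,0,0],[0,0,0.0002,0,0,0],[0,0,0.0002,0,0,0],[0,0,0,0,0,0],[0,0,0,0,0,0],[0,0,0,0,0,0],[0,0,0,0,0,0],[0,0,0,0,0,0]],
  ],
)

```text
clock: 40.48
ee_pos: [0.6322, 0.1661, 0.1633]
orientation: [0.001, 0.708, 0.707, 0.001]
ft_force: [-0.9, -0.9, 5.6]
grip_width: 0.285
finger_force: 100.0
```

The brush rests on the pot floor; I release it and rise.

Emit:
carry_out(
  deltas=[
    [[0,0,0,0,0,0],[0,0,0,0,0,0],[0,0,0,0,0,0],[0,0,0,0,0,0],[0,0,0,0,0,0],[0,0,0,0,0,0],[0,0,0,0,0,0],[0,0,0,0,0,0],[0,0,0,0,0,0],[0,0,0,0,0,0]],
  ],
  fingers=-1,
)

```text
clock: 41.32
ee_pos: [0.632, 0.1661, 0.163]
orientation: [0.001, 0.708, 0.707, 0.001]
ft_force: [0.4, 0.4, 0.5]
grip_width: 1.002
finger_force: 0.0
```

Emit:
carry_out(
  deltas=[
    [[0,0,-0.005,0,0,0],[0,0,-0.01,0,0,0],[0,0,-0.015,0,0,0],[0,0,-0.02,0,0,0],[0,0,-0.02,0,0,0],[0,0,-0.02,0,0,0],[0,0,-0.02,0,0,0],[0,0,-0.01,0,0,0],[0,0,0,0,0,0],[0,0,0,0,0,0]],
  ],
)

```text
clock: 42.15
ee_pos: [0.6318, 0.1661, 0.2832]
orientation: [0.001, 0.708, 0.707, 0.001]
ft_force: [-0.7, -1.2, -1.2]
grip_width: 0.999
finger_force: 0.0
```

```bash
python3 - <<'E'
from h import *
t=vision.snapshot("scene"); save("s6",t["frame"][120:420,200:500].repeat(2,0)[:600].repeat(2,1))
w=cloud(t).reshape(-1,3); w=w[np.hypot(w[:,0]-.631,w[:,1]-.167)<.03]; 
for lo in(.12,.15,.18): k=w[(w[:,2]>lo)&(w[:,2]<lo+.03)]; print(lo,np.median(k,0).round(4))
print(np.sort(w[w[:,2]<.24][:,2])[-20:].round(3)[::5])
E
```

```text
0.12 [0.638  0.1598 0.1376]
0.15 [0.6389 0.1593 0.1651]
0.18 [0.6363 0.1605 0.2003]
[0.208 0.208 0.209 0.21 ]
```

View pics/s6.png

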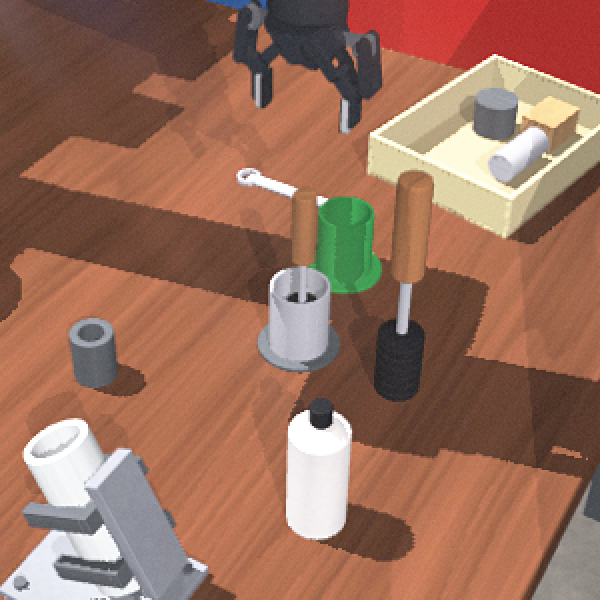

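The brush stands upright in the steel pot (handle at (304,230), pot at (300,315)). The gripper is clear above it, and the can, socket and wrench have not moved.

```bash
python3 -c "
from cell import job
print(job.close_job())"
```

```text
the job is handed in; nothing more can be done
None
```

The job is handed in: the brush came down on the piston three times (about 9.4, 8.6 and 6.5 N, at the same depth each time, about 103 mm below the mouth), now stands bristles down in the steel pot, and the spray can, socket and wrench were left where they were.

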